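Push a stuck casting out of its mould

TASK

A cast model tower is stuck in the slanted square mould on its stand. Take the wooden push stick out of its block, push the casting right through and out of the lower end of the mould so that it drops into the tray, and leave the stick sitting in the mould with its red collar down on the upper mouth. Do not touch the casting with the gripper, and leave the other models where they are.

Things in the scene. Friction and masses are not known exactly. Their poses are not given: they have to be found in the camera images.
- stand: Fixed plywood stand, 170 x 106 mm. Origin on the table under the mould's lower mouth; +x points level from the mould's upper end towards the tray, z up. It carries the mould between two wooden cheeks (outer faces 67 mm apart, tops 147 mm high) and an open tray under the lower mouth. +x lies roughly to the robot's right, within 20 degrees.
- mould: Square aluminium sleeve fixed on the stand, open at both ends: 90 mm long, bore 38 x 38 mm, wall 4 mm. Origin at the centre of its upper mouth (181 mm above the table). z = the bore's axis, out of the upper mouth, leaning 32 degrees from vertical towards the stand's -x, to the robot's left; x: to the tray side and up; y: sideways.
- mould_lower (a point): Centre of the mould's open lower mouth, 90 mm down the bore (mould z = -90 mm), 105 mm above the table, over the tray.
- clip (a point): Outer face of the steel spring clip on the mould's +x wall, 33 mm from the bore's axis, 55 mm down from the upper mouth. The clip begins 17 mm below the mouth. It presses a round bar on the casting; with the casting gone the bar reaches 6 mm into the bore, to 13 mm from the axis.
- casting: Off-white plaster model tower, 34 x 34 x 60 mm, 0.07 to 0.14 kg. Origin at the centre of its foot, z along its length. It starts in the bore, foot 5 mm inside the lower mouth, top face 25 mm below the upper mouth. The spring clip holds it by friction: pushing takes about 5 to 20 N for the first 30 mm, after which it slides out by its weight or a further push.
- casting_centre (a point): Centre of the casting, 30 mm above its foot along its z.
- holder: Fixed light wooden block 75 x 75 mm, 100 mm high, with an upright 29 mm hole in which the push stick stands. Origin at the centre of its underside.
- push_stick: Loose push stick, about 0.09 kg, 158 mm long, standing in the holder. Origin at the centre of its tip (lower end), z along it towards the handle, x and y square to the handle's faces. Round shaft 18 mm thick, 95 mm long, chamfered tip; red collar 50 mm across from 95 to 103 mm; dark square handle 26 x 26 mm from 103 to 158 mm.
- push_stick_tip (a point): Centre of the push stick's tip. With the collar on the mould's upper mouth the tip stands 5 mm out of the lower end.
- push_stick_grip (a point): On the stick's axis in the middle of the handle, 133 mm from the tip.
- tray_centre (a point): Centre of the tray's cork floor, 13 mm above the table. Inside, the tray is 103 mm along the stand's x and 94 mm along its y; its walls rise 25 mm above the floor.
- dome: Bystander: loose small model dome on a square plate, 56 x 56 x 26 mm; origin under its centre.
- barrel: Bystander: loose upright model barrel, 27 mm across, 34 mm high; origin under its centre.
Things that resemble listed ones, but are neither listed nor needed, are in the scene too. Leave any blue or pink look-alike of the push_stick alone.

How it is judged:
By the outcome, as a careful person would: the job done as asked, in the order asked, and still so for the second after the job is handed in, with the robot touching nothing.
It also fails if it takes over 38 s, if anything falls off the work surface, if the arm or the gripper's body presses on something with over 40 N, if the wrist force passes 120 N, or if a joint passes its speed limit or range.

ROBOT

A 7-joint arm with a two-finger parallel gripper is mounted at the origin on the work surface; the furniture and walls round the work are solid. World frame = base frame: x ahead of the robot, y to its left, z up, the work surface at z = 0. Lengths are in m, angles in rad, forces in N, time in s.
With the tool pointing down it reaches from about 0.425 to 0.95 m from the base axis. Payload 16.7 kg.
Tool frame: the origin (TCP) lies midway between the tips of the shut fingers; the grasp point (between the pads) lies robot.tcp_to_grasp behind it (robot.tcp_to_grasp is the distance from the TCP to the grasp point, in m); z points along the fingers, y is the line along which they close (so a half turn about z gives the same grasp; the last joint's range is limited). The gripper opens to 94 mm and grips with 3 to 60 N. Pads are 16 mm wide; open, the fingers measure 119 mm over their backs; the gripper's body (75 mm by 177 mm) begins 78 mm behind the grasp point.
Start: joints at [-1.431, 0.426, 0.074, 1.606, -0.034, 1.111, -0.067], TCP at [0.193, 0.647, 0.205] pointing down, gripper open.
Joint ranges: [-2.85, 2.85], [-0.5, 2.14], [-1.23, 1.37], [0.21, 2.46], [-1.02, 4.16], [0.16, 2.05], [-2.73, 2.73]. Speed limits (rad/s): [1.89, 1.89, 2.39, 2.39, 3.01, 3.01, 3.01].

INTERFACE

Orientations are given as a rotation vector (axis times angle).
In Python, from cell import robot gives the robot as it stands.
- The arm moves only by the tool move_arm, never from a script. Its argument "steps" is text: rows parted by semicolons, each of 6 numbers parted by spaces: the shift along the tool's x, y, z normalised to -1 to 1, where 1 is 3 cm, then the turn, a rotation vector about the tool's x, y, z normalised to -1 to 1, where 1 is 0.1 rad. In form: tx ty tz rx ry rz; .... A call has 1 to 12 rows; each row shifts and turns the commanded pose from where the row before left it, along the tool's axes as they then stand; what a row does not reach is not made up. A row lasts 1/10 s, in which the tool goes at most 50 mm and 8.59 degrees, less where a joint would pass 70% of its speed; a pose out of reach is approached as far as the arm can. A call with a number of a shift or a turn outside -1 to 1 is refused whole. A call with a gripper value outside its range is refused whole. "gripper" is the opening, from -1 (shut) to 1 (fully open), set as the call begins (left out, the last holds). The fingers move at their own pace and stop on an object; the grip force is fixed at half the most. Time passes only in rows, so rows that do not move let the fingers close. It gives the time, the measured TCP pose, the force, the opening and the grip force at its end, in the units of the state.
- robot.get_obs(): the state, without advancing time (a new reading comes with each control period).
- robot.read_camera(name): name is "scene" or "side" or "wrist"; returns (picture, depth): 480x640x3 uint8, red, green, blue; 480x640 float32, m along the optical axis (not along the pixel's ray), 0 where there is no reading.
- robot.calibration(name): a dict with "camera_matrix" (3x3 intrinsics, pixels), "extrinsics" (4x4, takes a point from world to camera coordinates); the wrist camera has in their place "T_tool_cam" (4x4, takes a point from camera to tool coordinates, whose origin is the TCP and whose axes are the flange's). Camera axes: x right, y down, z forward; pixel columns grow to the right and rows downward; lengths in m; the calibration is good to about 2 mm. The wrist camera is an equidistant fisheye: a pixel r from the principal point sees the ray r / f radians off the axis. A picture is of the moment at which its call begins: read the wrist's pose just before it. calibration takes no time and is no camera call.
- robot.hand_in(): hands the job in; it is judged then, once.
The state is a dict: "t": time; "joints": joint angles; "joint_velocities": joint speeds; "joint_efforts": joint torques, N m; "eef_pos": TCP position; "orientation": TCP orientation; "contact_force": force on the tool from outside, world axes, zero at the start; "torque": the same for the moment, N m; "grip_width": opening from 0.0 (shut) to 1.0 (fully open); "gripper_force": force on a finger pad.
Only numpy, scipy, OpenCV 4.12 (cv2) and the standard library are available. Lean on these libraries where they do the work, as an engineer would, in place of code of your own. Each camera call takes 0.05 s, during which the arm holds its last target. There are 200 camera calls.

## Working session

There is one attempt and no reset: what is moved stays moved. The work goes in short steps, Python scripts to look and compute and a tool call to move; the robot and the scene stay as the last step left them, time stands still between calls to the robot, and variables do not carry over. Pictures are saved under pics/ and viewed, at most 10 in all, crops included, and the job is handed in when it is done.

Besides the shell and the picture viewer there is one more tool, called by a JSON object that holds its "op" and its "data". move_arm: Moves the arm, as the interface text tells. Scaled input: -1 to 1 covers 3 cm each way for a shift and 0.1 rad each way for a turn. Its arguments: {"type":"object","properties":{"steps":{"type":"string"},"gripper":{"type":"number"}},"required":["steps"]}

```bash
mkdir -p pics; ls
python3 - <<'E'
from cell import robot
import cv2,numpy as np
np.set_printoptions(precision=4,suppress=True)
o=robot.get_obs();print({k:np.round(v,3) for k,v in o.items()}, robot.tcp_to_grasp)
for n in("scene","side"):
    p,d=robot.read_camera(n);np.savez(f"pics/{n}0.npz",p=p,d=d);cv2.imwrite(f"pics/{n}0.png",p[...,::-1]);c=robot.calibration(n);print(n,c["camera_matrix"],c["extrinsics"],(d>0).mean())
print(robot.calibration("wrist"))
E
```

```text
pics
{'t': np.float64(0.0), 'joints': array([-1.43 ,  0.427,  0.074,  1.607, -0.034,  1.111, -0.067]), 'joint_velocities': array([-0.002, -0.001, -0.   , -0.001,  0.001,  0.001, -0.002]), 'joint_efforts': array([ -0.   , -93.582,   3.667, -45.418,  -0.049,   0.02 ,   0.   ]), 'eef_pos': array([0.193, 0.646, 0.205]), 'orientation': array([-0.454, -3.109,  0.002]), 'contact_force': array([-0.68 ,  0.026, -0.578]), 'torque': array([-0.024, -0.043,  0.021]), 'gripper_force': np.float64(0.0), 'grip_width': np.float64(1.003)} 0.0188
scene [[598.1592   0.     319.3669]
 [  0.     598.1592 238.3768]
 [  0.       0.       1.    ]] [[-0.9988  0.0442 -0.023   0.4837]
 [ 0.0393  0.4146 -0.9092  0.1009]
 [-0.0307 -0.9089 -0.4158  1.2975]
 [ 0.      0.      0.      1.    ]] 0.9960970052083333
side [[558.6433   0.     314.1796]
 [  0.     558.6433 247.0391]
 [  0.       0.       1.    ]] [[ 0.093   0.9957  0.0037 -0.077 ]
 [ 0.8202 -0.0745 -0.5673 -0.3104]
 [-0.5645  0.0558 -0.8235  1.3628]
 [ 0.      0.      0.      1.    ]] 0.9959928385416666
{'camera_matrix': array([[371.6483,   0.    , 320.7143],
       [  0.    , 371.6483, 241.0097],
       [  0.    ,   0.    ,   1.    ]]), 'T_tool_cam': array([[-0.0001, -0.957 , -0.29  ,  0.0849],
       [ 1.    , -0.0001,  0.0003, -0.0003],
       [-0.0003, -0.29  ,  0.957 , -0.1787],
       [ 0.    ,  0.    ,  0.    ,  1.    ]])}
```

View pics/scene0.png

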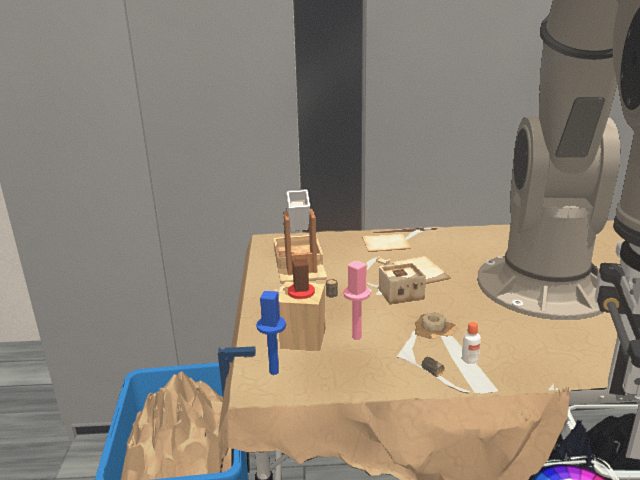

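View pics/side0.png

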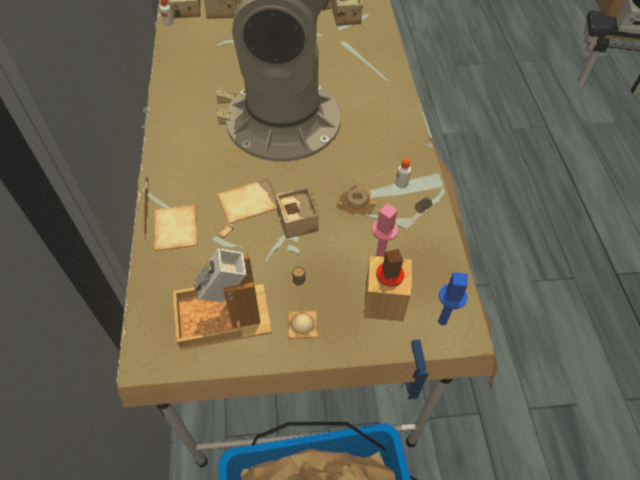

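The scene view shows the stand at about (300,235), with the red-collared stick in its block at (302,300). The side view shows the mould mouth at about (228,262), the tray at (208,313), the stick handle at (392,262), and the blue and pink look-alikes at (453,295) and (386,230). I'll back-project the depth next.

```bash
cat > h.py <<'E'
import numpy as np,cv2
from scipy.spatial.transform import Rotation as R
np.set_printoptions(precision=4,suppress=True)
from cell import robot
def world(n,d):
    c=robot.calibration(n);K=c["camera_matrix"];T=np.linalg.inv(c["extrinsics"])
    v,u=np.mgrid[:480,:640];P=np.stack([(u-K[0,2])/K[0,0]*d,(v-K[1,2])/K[1,1]*d,d],-1)
    return P@T[:3,:3].T+T[:3,3]
def load(n,i):
    z=np.load(f"pics/{n}{i}.npz");return z["p"],z["d"],world(n,z["d"])
E
python3 - <<'E'
from h import *
im=[]
for n,(x,y,w,h) in {"scene":(235,180,130,190),"side":(170,235,150,115),"side2":(350,235,80,90)}.items():
    p,d,W=load(n[:5].replace("side2","side"),0) if n!="side2" else load("side",0)
    c=p[y:y+h,x:x+w,::-1];s=3 if n=="scene" else (2.6 if n=="side" else 2.8);im.append(cv2.resize(c,None,fx=s,fy=s,interpolation=cv2.INTER_CUBIC))
o=np.zeros((580,800,3),np.uint8)
a,b,c=im
o[:570,:390]=a;o[:b.shape[0],400:400+b.shape[1]]=b;o[310:310+c.shape[0],400:400+c.shape[1]]=c
cv2.imwrite("pics/crop0.png",o)
for n in("scene","side"):
    p,d,W=load(n,0);hsv=cv2.cvtColor(p,cv2.COLOR_RGB2HSV)
    m=((hsv[...,0]<6)|(hsv[...,0]>174))&(hsv[...,1]>200)&(hsv[...,2]>120)&(W[...,0]>.4)&(W[...,2]>.08)&(W[...,2]<.18)
    q=W[m];print(n,"collar",m.sum(),q.min(0),q.max(0),np.median(q,0))
    top=(W[...,2]>.165)&(W[...,2]<.19)&(W[...,0]>.4)&(W[...,0]<.9)&(abs(W[...,1])<.25)&(hsv[...,2]<110)&(hsv[...,1]>60)
    q=W[top];print("handle",top.sum(),q.min(0),q.max(0),q.mean(0))
    hb=(abs(W[...,2]-.1)<.004)&(W[...,0]>.4)&(W[...,0]<.9)&(abs(W[...,1])<.3);q=W[hb];print("z=.1",hb.sum(),q.min(0),q.max(0))
    g=(W[...,2]>.12)&(W[...,2]<.21)&(W[...,0]>.4)&(W[...,0]<.9)&(W[...,1]<.05)&(hsv[...,1]<60);q=W[g];print("mould",g.sum(),q.min(0),q.max(0))
E
```

```text
Traceback (most recent call last):
ValueError: zero-size array to reduction operation minimum which has no identity
```

View pics/crop0.png

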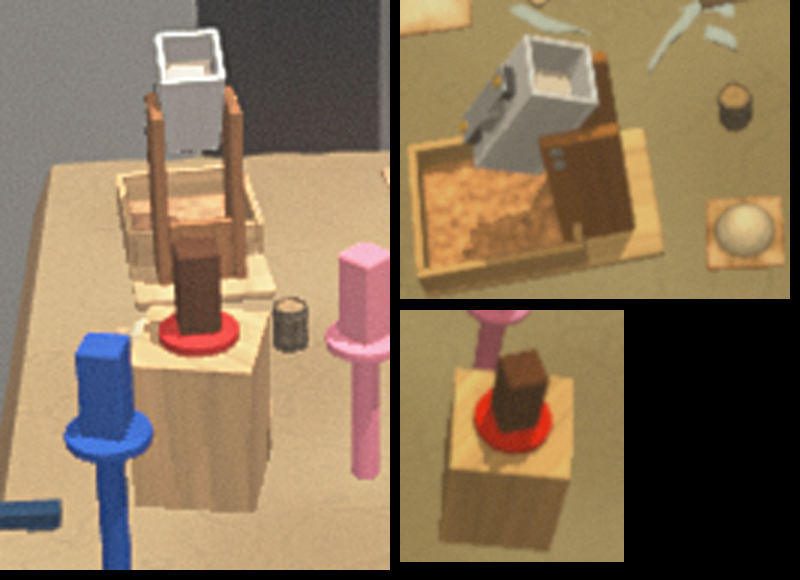

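The crop shows the collar resting on the block, and the mould mouth's rim is clear in both views. Next I'll find the values for the masks.

Run:
```python
from h import *
for n,c in(("scene",(291,300)),("side",(281,381))):
    p,d,W=load(n,0);hsv=cv2.cvtColor(p,cv2.COLOR_RGB2HSV)
    print(n,hsv[c[0],c[1]],W[c[0],c[1]])
    m=((hsv[...,0]<6)|(hsv[...,0]>174))&(hsv[...,1]>180)&(hsv[...,2]>100)
    k,l,s,ce=cv2.connectedComponentsWithStats(m.astype(np.uint8));
    for i in range(1,k):
        if s[i,4]>100:
            q=W[l==i];print("collar",s[i],np.percentile(q,[1,50,99],axis=0).round(4).tolist())
    ROI=(W[...,0]>.4)&(W[...,0]<1)&(abs(W[...,1])<.35)
    for nm,mm in(("z>.14",(W[...,2]>.14)),("z=.1",(abs(W[...,2]-.1)<.004))):
        k,l,s,ce=cv2.connectedComponentsWithStats((mm&ROI).astype(np.uint8))
        for i in range(1,k):
            if s[i,4]>60:
                q=W[l==i];print(nm,s[i],np.percentile(q,[1,50,99],axis=0).round(4).tolist())
```

```text
scene [  2 162 157] [0.5244 0.1754 0.1095]
z>.14 [283 190  33  33 678] [[0.489, -0.141, 0.1403], [0.5233, -0.1076, 0.1644], [0.5542, -0.074, 0.1932]]
z>.14 [292 259  17  19 263] [[0.5087, 0.1527, 0.1402], [0.5226, 0.1745, 0.1567], [0.536, 0.1799, 0.164]]
z>.14 [348 261  19  16 250] [[0.4053, 0.1605, 0.1405], [0.4229, 0.1783, 0.1531], [0.4376, 0.1903, 0.1595]]
z>.14 [260 291  19  17 290] [[0.5604, 0.2549, 0.1403], [0.5744, 0.2757, 0.1542], [0.5894, 0.2822, 0.1593]]
z=.1 [279 282  46  25 583] [[0.4817, 0.1225, 0.0964], [0.5213, 0.1833, 0.0998], [0.5624, 0.207, 0.1034]]
z=.1 [343 287  27  15 202] [[0.4004, 0.1575, 0.0963], [0.426, 0.186, 0.1019], [0.4465, 0.1979, 0.1039]]
z=.1 [256 317  30  18 267] [[0.551, 0.2523, 0.0965], [0.5736, 0.2793, 0.1022], [0.5993, 0.2913, 0.1039]]
side [  4 206 146] [0.5395 0.1438 0.1094]
collar [377 264  27  22 233] [[0.5075, 0.1393, 0.1046], [0.5354, 0.1559, 0.1082], [0.5489, 0.1849, 0.1391]]
z>.14 [379 204  19  20 262] [[0.4096, 0.155, 0.1407], [0.4279, 0.1696, 0.1563], [0.4403, 0.1866, 0.1606]]
z>.14 [ 197  249   58   46 1737] [[0.4942, -0.1678, 0.1411], [0.5365, -0.1197, 0.1628], [0.5575, -0.0792, 0.1932]]
z>.14 [384 249  20  22 325] [[0.5123, 0.1492, 0.1407], [0.5298, 0.1613, 0.1614], [0.5384, 0.1758, 0.1663]]
z>.14 [450 272  18  20 300] [[0.563, 0.2501, 0.1403], [0.5808, 0.2627, 0.157], [0.5908, 0.2779, 0.1613]]
z=.1 [372 221  27  21 188] [[0.4047, 0.1464, 0.0964], [0.4345, 0.1654, 0.102], [0.4477, 0.1949, 0.1039]]
z=.1 [368 256  44  42 925] [[0.4829, 0.1222, 0.0964], [0.5381, 0.1552, 0.1], [0.5652, 0.2043, 0.1036]]
z=.1 [439 284  29  26 246] [[0.5533, 0.2409, 0.0969], [0.588, 0.2562, 0.1022], [0.6002, 0.288, 0.1039]]
z=.1 [227 300  30   7  71] [[0.5524, -0.1251, 0.0964], [0.5556, -0.1015, 0.1], [0.5593, -0.0756, 0.1039]]
```

```bash
cat >> h.py <<'E'
def rect(q2):
    r=cv2.minAreaRect(q2.astype(np.float32)*1000);return np.round(r[0],1),np.round(r[1],1),round(r[2],1)
E
python3 - <<'E'
from h import *
V={n:load(n,0) for n in("scene","side")}
# handle top face and block top
for n,(p,d,W) in V.items():
    reg=(abs(W[...,0]-.524)<.03)&(abs(W[...,1]-.163)<.03)
    m=reg&(W[...,2]>.1575);print(n,"handle top",m.sum(),np.median(W[m],0),rect(W[m][:,:2]))
    m=(abs(W[...,0]-.524)<.06)&(abs(W[...,1]-.163)<.06)&(abs(W[...,2]-.1)<.0025);print("block top",rect(W[m][:,:2]))
# yaw from cheek outer face (side view, brown, facing +X)
p,d,W=V["side"];hsv=cv2.cvtColor(p,cv2.COLOR_RGB2HSV)
def plane(m,it=4):
    q=W[m]
    for _ in range(it):
        c=q.mean(0);u,s,v=np.linalg.svd(q-c,full_matrices=False);r=abs((q-c)@v[2]);q=q[r<max(.002,1.5*np.median(r))]
    return c,v[2]*np.sign(v[2][0]),len(q)
m=np.zeros((480,640),bool);m[290:320,232:254]=1
c,nv,k=plane(m);print("cheek",c,nv,k,"yaw of normal",np.degrees(np.arctan2(nv[1],nv[0])))
m=(W[...,2]>.14)&(W[...,2]<.2)&(W[...,1]<-.05)&(W[...,0]>.45)&(hsv[...,1]<70);m[:,235:]=m[:,235:]
print("mould+X wall",plane(m&(W[...,0]>.54)))
# tray outline
for z0 in(.038,):
    m=(abs(W[...,2]-z0)<.004)&(W[...,1]<-.05)&(W[...,1]>-.3)&(W[...,0]>.42)&(W[...,0]<.65);print("tray rim",m.sum(),rect(W[m][:,:2]))
for yaw in np.radians([plane_yaw:=np.degrees(np.arctan2(nv[1],nv[0]))]):
    ey=np.array([np.cos(yaw),np.sin(yaw),0]);ex=np.array([ey[1],-ey[0],0])  # +x to robot's right
    a=np.radians(32);mz=-np.sin(a)*ex+np.cos(a)*np.array([0,0,1]);mx=np.cross(ey,mz);
    print("ex",ex,"mz",mz,"mx",mx)
    for n,(p,d,W) in V.items():
        hsv=cv2.cvtColor(p,cv2.COLOR_RGB2HSV)
        reg=(W[...,2]>.15)&(W[...,2]<.21)&(W[...,1]<-.05)&(W[...,0]>.45)&(W[...,0]<.6)
        h=W@mz;hm=np.percentile(h[reg],98)
        print(n,"top h",np.percentile(h[reg],[50,90,95,98,99.5]))
        m=reg&(h>hm-.006)
        q=W[m];print(m.sum(),"rim rect (mx,ey)",rect(np.stack([q@mx,q@ey],1)))
        r=rect(np.stack([q@mx,q@ey],1));c=r[0]/1000;
        hc=np.median(q@mz);print("centre",c[0]*mx+c[1]*ey+hc*mz)
E
```

```text
scene handle top 123 [0.5226 0.1691 0.1622] (array([523. , 164.9]), array([24.8, 28.3]), 9.0)
block top (array([522.4, 164.3]), array([79.7, 75.5]), 79.2)
side handle top 211 [0.5258 0.1622 0.1627] (array([524.8, 163. ]), array([25.9, 26.1]), 5.3)
block top (array([523.5, 163.4]), array([75.4, 78. ]), 78.9)
cheek [ 0.5612 -0.0981  0.1049] [ 0.0437  0.9926 -0.113 ] 188 yaw of normal 87.47781731464433
mould+X wall (array([ 0.6757, -0.3308,  0.1712]), array([ 0.0135, -0.0192, -0.9997]), 1287)
tray rim 552 (array([ 528.1, -153. ]), array([108.6, 151.9]), 6.3)
ex [ 0.999 -0.044  0.   ] mz [-0.5294  0.0233  0.848 ] mx [ 0.8472 -0.0373  0.5299]
scene top h [-0.1358 -0.1037 -0.0938 -0.085  -0.0767]
69 rim rect (mx,ey) (array([ 518.6, -392.3]), array([42.8, 15.5]), 4.9)
centre [ 0.467  -0.4133  0.2029]
side top h [-0.1417 -0.1171 -0.1098 -0.0907 -0.0776]
60 rim rect (mx,ey) (array([ 505.7, -394.1]), array([24.3,  2.9]), 2.6)
centre [ 0.4557 -0.4146  0.1965]
```

Run:
```python
from h import *
p,d,W=load("side",0)
g=cv2.cvtColor(p,cv2.COLOR_RGB2HSV)
for (u,v) in [(228,296),(240,293),(250,290),(232,310),(242,308),(252,306),(236,322),(246,320),(256,318),(210,275),(215,270),(205,285),(230,280),(222,290),(215,293),(226,252),(238,258)]:
    print((u,v),g[v,u],W[v,u])
# mould-ish: fit plane of greyish faces
m=(W[...,2]>.14)&(W[...,2]<.2)&(W[...,1]<-.05)&(W[...,1]>-.2)&(W[...,0]>.45)&(W[...,0]<.6)
q=W[m];print(len(q));i=np.argsort(-q[:,2])[:15];print(q[i])
```

```text
(228, 296) [ 16 159  98] [ 0.5594 -0.1196  0.1336]
(240, 293) [ 14 146  96] [ 0.5566 -0.0994  0.1355]
(250, 290) [ 14 150  95] [ 0.5532 -0.0825  0.1369]
(232, 310) [ 15 168  97] [ 0.558  -0.119   0.0818]
(242, 308) [ 14 161  92] [ 0.5567 -0.1014  0.0837]
(252, 306) [ 15 165  94] [ 0.553  -0.0841  0.0812]
(236, 322) [ 17 144 119] [ 0.5577 -0.1172  0.035 ]
(246, 320) [ 14 152  94] [ 0.5558 -0.099   0.036 ]
(256, 318) [ 15 149  96] [ 0.554  -0.0807  0.0371]
(210, 275) [ 18  44 127] [ 0.5344 -0.1452  0.1635]
(215, 270) [ 19  43 161] [ 0.535  -0.1349  0.1784]
(205, 285) [ 21  41 123] [ 0.5398 -0.1566  0.1421]
(230, 280) [ 20  45 120] [ 0.5466 -0.1126  0.1629]
(222, 290) [ 21  57 116] [ 0.5484 -0.1292  0.1361]
(215, 293) [ 20  45 120] [ 0.5502 -0.1415  0.1311]
(226, 252) [ 20  40 126] [ 0.5046 -0.1164  0.1832]
(238, 258) [ 18  43 153] [ 0.5036 -0.0991  0.1614]
1737
[[ 0.5213 -0.1263  0.1947]
 [ 0.5368 -0.1246  0.1947]
 [ 0.5231 -0.1263  0.1946]
 [ 0.5111 -0.128   0.1943]
 [ 0.523  -0.1247  0.1942]
 [ 0.5345 -0.1247  0.1941]
 [ 0.5421 -0.1247  0.1941]
 [ 0.5441 -0.1231  0.1941]
 [ 0.5478 -0.1231  0.194 ]
 [ 0.5267 -0.1248  0.1939]
 [ 0.5088 -0.128   0.1939]
 [ 0.5247 -0.1248  0.1939]
 [ 0.5049 -0.1265  0.1938]
 [ 0.5165 -0.128   0.1937]
 [ 0.5064 -0.1297  0.1936]]
```

```bash
cat > mould.py <<'E'
from h import *
V={n:load(n,0) for n in("scene","side")}
p,d,W=V["side"];g=cv2.cvtColor(p,cv2.COLOR_RGB2HSV)
m=np.zeros((480,640),bool);m[285:326,222:262]=1
m&=(W[...,0]>.545)&(W[...,0]<.565)&(W[...,2]>.03)&(W[...,2]<.143)&(g[...,1]>120)&(g[...,2]<110)
q=W[m];A=np.c_[np.ones(len(q)),q[:,1]]
for _ in range(4):
    s=np.linalg.lstsq(A,q[:,0],rcond=None)[0];r=abs(A@s-q[:,0]);k=r<.0025;A,q=A[k],q[k]
yaw=-np.arctan(s[1]);print("cheek pts",len(q),"yaw",np.degrees(yaw),r.std())
yaw=abs(yaw)
def frame(yaw):
    ey=np.array([np.cos(yaw),np.sin(yaw),0]);ex=np.array([np.sin(yaw),-np.cos(yaw),0]);a=np.radians(32)
    mz=-np.sin(a)*ex+np.cos(a)*np.array([0,0,1]);mx=np.cos(a)*ex+np.sin(a)*np.array([0,0,1]);return ex,ey,mx,mz
if __name__=="__main__":
    ex,ey,mx,mz=frame(yaw);print("ex",ex,"mz",mz,"ey",ey)
    print("outer cheek e_y:",np.median(q@ey)*1000,"-> stand centre y",np.median(q@ey)*1000-33.5)
    for n,(p,d,W) in V.items():
        reg=(W[...,2]>.15)&(W[...,2]<.21)&(W[...,1]<-.05)&(W[...,1]>-.2)&(W[...,0]>.45)&(W[...,0]<.6)
        h=W@mz;print(n,"h pct",np.percentile(h[reg],[50,80,90,95,98,99.5])*1000)
        m=reg&(h>np.percentile(h[reg],95)-.004);q2=W[m];a=np.stack([q2@mx,q2@ey],1)
        r=rect(a);print(m.sum(),"rim rect",r,"pct mx",np.percentile(a[:,0],[1,99])*1000,"ey",np.percentile(a[:,1],[1,99])*1000)
        hc=np.median(q2@mz);c=(np.percentile(a,1,axis=0)+np.percentile(a,99,axis=0))/2;print("centre",c[0]*mx+c[1]*ey+hc*mz)
E
python3 mould.py
```

```text
cheek pts 846 yaw 6.190141505501379 0.00050307070866364
ex [ 0.1078 -0.9942  0.    ] mz [-0.0571  0.5268  0.848 ] ey [0.9942 0.1078 0.    ]
outer cheek e_y: 541.7632961488641 -> stand centre y 508.26329614886413
scene h pct [55.3738 65.9294 67.8503 69.3132 70.5265 71.7842]
119 rim rect (array([232.2, 507.7]), array([45.9, 50.7]), 88.9) pct mx [207.2958 257.0597] ey [484.9672 530.4323]
centre [ 0.5221 -0.1054  0.1803]
side h pct [49.7374 63.876  66.7996 67.7892 68.6537 69.3233]
269 rim rect (array([234.7, 509. ]), array([47.8, 47.4]), 89.6) pct mx [211.4532 257.5862] ey [485.4928 532.6279]
centre [ 0.5237 -0.1076  0.1809]
```

```bash
cat > plan.py <<'E'
from h import *
from mould import frame
np.set_printoptions(precision=3,suppress=True)
YAW=np.radians(6.2);ex,ey,mx,mz=frame(YAW);M=np.array([.523,-.107,.181]);S=np.array([.5238,.164])
Rdown=np.c_[np.cross(-ex,[0,0,-1]),-ex,[0,0,-1]]       # tool y along -ex (world +y-ish)
Rbore=np.c_[np.cross(-mx,-mz),-mx,-mz]
def now():
    o=robot.get_obs();return np.array(o["eef_pos"]),R.from_rotvec(o["orientation"]).as_matrix(),o
def need(p,Rm,pt,Rt):
    """total shift (mm & units) in present tool axes, total turn (units)"""
    print("shift units",Rm.T@(pt-p)/.03,"turn units",R.from_matrix(Rm.T@Rt).as_rotvec()/.1,"dist",np.linalg.norm(pt-p))
E
python3 - <<'E'
from plan import *
p,Rm,o=now();print(Rdown,np.linalg.det(Rdown))
need(p,Rm,np.r_[S,.25],Rdown)
E
```

```text
cheek pts 846 yaw 6.190141505501379 0.00050307070866364
[[-0.994 -0.108  0.   ]
 [-0.108  0.994  0.   ]
 [-0.    -0.    -1.   ]] 1.0
shift units [-15.17 -12.26  -1.49] turn units [-0.011 -0.002 -3.981] dist 0.5868510560299776
```

{"op": "move_arm", "data": {"steps": "-0.4 -0.3 -0.5 0 0 0;-0.7 -0.56 -0.5 0 0 0;-0.7 -0.56 -0.49 0 0 0;-0.7 -0.56 0 0 0 0;-0.7 -0.56 0 0 0 0;-0.7 -0.56 0 0 0 0;-0.7 -0.56 0 0 0 0;-0.7 -0.56 0 0 0 0;-0.7 -0.56 0 0 0 0;-0.7 -0.56 0 0 0 0;-0.7 -0.56 0 0 0 0;-0.7 -0.56 0 0 0 0", "gripper": 0.6}}

```text
t: 1.3
eef_pos: [0.3713, 0.3897, 0.2512]
orientation: [0.455, 3.108, 0.001]
contact_force: [1.4, 0.6, -0.2]
grip_width: 0.801
gripper_force: 0.0
```

{"op": "move_arm", "data": {"steps": "-0.7 -0.56 0 0 0 0;-0.7 -0.56 0 0 0 0;-0.7 -0.56 0 0 0 0;-0.7 -0.56 0 0 0 0;-0.7 -0.56 0 0 0 0;-0.7 -0.56 0 0 0 0;-0.7 -0.56 0 0 0 0;-0.7 -0.56 0 0 0 0;-0.7 -0.56 0 0 0 0;-0.7 -0.56 0 0 0 0;-0.4 -0.4 0 0 0 0;0 0 0 0 0 -1"}}

```text
t: 2.5
eef_pos: [0.5325, 0.152, 0.2511]
orientation: [0.304, 3.126, -0.0]
contact_force: [-0.6, 0.0, -1.0]
grip_width: 0.798
gripper_force: 0.0
```

{"op": "move_arm", "data": {"steps": "0 0 0 0 0 -1;0 0 0 0 0 -1;0 0 0 0 0 -0.98;0 0 0 0 0 0;0 0 0 0 0 0"}}

```text
t: 3.0
eef_pos: [0.5316, 0.155, 0.2508]
orientation: [-0.164, 3.137, 0.001]
contact_force: [0.8, -0.7, -0.5]
grip_width: 0.797
gripper_force: 0.0
```

Run:
```python
from plan import *
p,Rm,o=now();print(o["t"],p,o["joints"],o["grip_width"],o["contact_force"])
im,d=robot.read_camera("wrist")
cv2.imwrite("pics/w1.png",im[...,::-1])
need(p,Rm,np.r_[S,.114],Rdown)
```

```text
cheek pts 846 yaw 6.190141505501379 0.00050307070866364
3.0 [0.532 0.155 0.251] [-0.708  0.19   0.357  1.844 -0.074  1.12   1.35 ] 0.797379228767701 [ 0.779 -0.704 -0.472]
shift units [0.23  0.324 4.56 ] turn units [ 0.004  0.004 -0.038] dist 0.13730598550105935
```

View pics/w1.png

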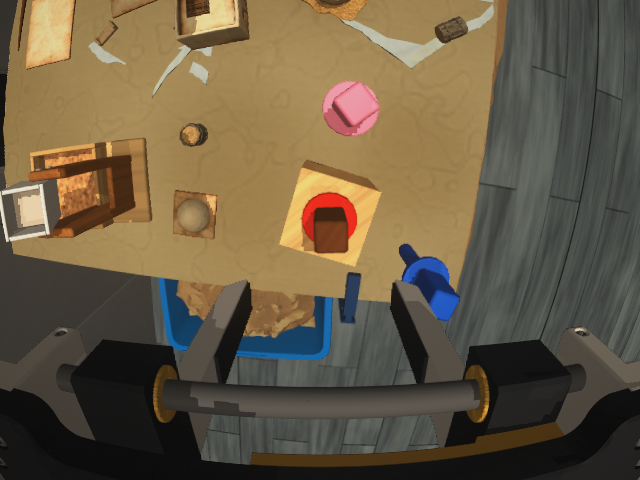

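The wrist view shows the handle centred at about (331,236), square to the fingers. The blue stick at (430,280) is clear of the right finger. I'll correct sideways, go down and grasp.

{"op": "move_arm", "data": {"steps": "0.23 0.32 0 0 0 0;0 0 0.7 0 0 0;0 0 0.8 0 0 0;0 0 0.8 0 0 0;0 0 0.8 0 0 0;0 0 0.7 0 0 0;0 0 0.5 0 0 0;0 0 0.26 0 0 0;0 0 0 0 0 0;0 0 0 0 0 0"}}

```text
t: 4.05
eef_pos: [0.5239, 0.1649, 0.114]
orientation: [-0.169, 3.137, 0.0]
contact_force: [0.5, -0.7, 0.1]
grip_width: 0.796
gripper_force: 0.0
```

{"op": "move_arm", "data": {"steps": "0 0 0 0 0 0;0 0 0 0 0 0;0 0 0 0 0 0;0 0 0 0 0 0;0 0 0 0 0 0;0 0 0 0 0 0;0 0 0 0 0 0;0 0 0 0 0 0", "gripper": -1}}

```text
t: 4.85
eef_pos: [0.5237, 0.1644, 0.1133]
orientation: [0.17, -3.137, 0.0]
contact_force: [-0.4, -0.7, 1.4]
grip_width: 0.275
gripper_force: 30.0
```

{"op": "move_arm", "data": {"steps": "0 0 -0.3 0 0 0;0 0 -0.6 0 0 0;0 0 -0.8 0 0 0;0 0 -0.8 0 0 0;0 0 -0.8 0 0 0;0 0 -0.8 0 0 0;0 0 -0.8 0 0 0;0 0 -0.7 0 0 0;0 0 -0.5 0 0 0;0 0 -0.3 0 0 0;0 0 0 0 0 0;0 0 0 0 0 0"}}

```text
t: 6.05
eef_pos: [0.5235, 0.1645, 0.3049]
orientation: [0.17, -3.136, 0.0]
contact_force: [-0.3, 0.7, -1.2]
grip_width: 0.272
gripper_force: 30.0
```

Run:
```python
from plan import *
p,Rm,o=now();print(o["t"],p,o["joints"],o["grip_width"],o["contact_force"])
out=[]
for n in("scene","side"):
    im,d=robot.read_camera(n);W=world(n,d);np.savez(f"pics/{n}1.npz",p=im,d=d);hsv=cv2.cvtColor(im,cv2.COLOR_RGB2HSV)
    L=(W-p)@Rm   # tool coords
    st=(abs(L[...,0])<.04)&(abs(L[...,1])<.04)&(L[...,2]>.002)&(L[...,2]<.13)
    q=L[st]
    print(n,"tip z in tool",np.percentile(q[:,2],[97,99,99.8]))
    for a,b in((.025,.045),(.045,.065),(.065,.085),(.085,.1)):
        s=q[(q[:,2]>a)&(q[:,2]<b)];print(a,len(s),"x",np.percentile(s[:,0],[5,50,95])*1000,"y",np.percentile(s[:,1],[5,50,95])*1000)
need(p,Rm,M+mz*.13,Rbore);need(p,Rdown,M+mz*.13,Rbore)
```

```text
cheek pts 846 yaw 6.190141505501379 0.00050307070866364
6.05 [0.523 0.164 0.305] [-0.737  0.139  0.356  1.78  -0.051  1.231  1.312] 0.27210156969625265 [-0.284  0.702 -1.23 ]
scene tip z in tool [0.102 0.105 0.107]
0.025 111 x [-7.388 -0.052  7.836] y [ 3.948  8.84  12.266]
0.045 119 x [-7.584 -0.245  8.714] y [ 2.756  8.22  11.756]
0.065 109 x [-7.349  0.213  7.8  ] y [ 4.749  8.866 12.21 ]
0.085 79 x [-7.934 -0.306  9.397] y [ 2.91   8.626 12.14 ]
side tip z in tool [0.101 0.105 0.107]
0.025 47 x [-8.669 -7.211 -0.379] y [-7.343 -3.183  4.97 ]
0.045 90 x [-9.388 -6.589  0.731] y [-7.471 -2.724  6.814]
0.065 88 x [-8.987 -6.553  0.42 ] y [-7.451 -2.642  7.05 ]
0.085 59 x [-8.741 -6.593  0.514] y [-7.047 -2.308  7.042]
shift units [ 0.993 -6.697  0.456] turn units [ 5.583 -0.005  0.002] dist 0.20357994148456615
shift units [ 0.993 -6.697  0.455] turn units [ 5.585 -0.     0.   ] dist 0.20357994148456615
```

{"op": "move_arm", "data": {"steps": "0 0 0 0.6 0 0;0 0 0 0.96 0 0;0 0 0 0.96 0 0;0 0 0 0.96 0 0;0 0 0 0.96 0 0;0 0 0 0.8 0 0;0 0 0 0.34 0 0;0 0 0 0 0 0;0 0 0 0 0 0"}}

```text
t: 7.05
eef_pos: [0.5239, 0.1639, 0.3053]
orientation: [-0.16, 2.989, -0.854]
contact_force: [-0.1, -0.8, -0.7]
grip_width: 0.28
gripper_force: 30.0
```

Run:
```python
from plan import *
p,Rm,o=now();print(o["t"],p,o["joints"])
need(p,Rm,M-.003*mx+mz*.133,Rbore)
```

```text
cheek pts 846 yaw 6.190141505501379 0.00050307070866364
7.05 [0.524 0.164 0.305] [-0.972  0.301  0.318  1.706  0.378  1.463  0.923]
shift units [ 0.997 -5.323  3.825] turn units [ 0.019 -0.008 -0.007] dist 0.19891492757031248
```

{"op": "move_arm", "data": {"steps": "0.05 -0.3 0.2 0 0 0;0.1 -0.55 0.4 0 0 0;0.1 -0.55 0.4 0 0 0;0.1 -0.6 0.4 0 0 0;0.1 -0.6 0.4 0 0 0;0.1 -0.6 0.4 0 0 0;0.1 -0.6 0.4 0 0 0;0.1 -0.55 0.4 0 0 0;0.1 -0.5 0.4 0 0 0;0.15 -0.47 0.4 0 0 0;0 0 0 0 0 0;0 0 0 0 0 0"}}

```text
t: 8.25
eef_pos: [0.5149, -0.0337, 0.2931]
orientation: [-0.161, 2.988, -0.856]
contact_force: [0.2, 0.8, -0.3]
grip_width: 0.274
gripper_force: 30.0
```

Run:
```python
from plan import *
p,Rm,o=now();print(o["t"],p,o["joints"],o["contact_force"])
need(p,Rm,M-.003*mx+mz*.133,Rbore)
tiles=[]
for n,(x,y,w,h) in (("scene",(240,110,130,130)),("side",(150,190,160,130))):
    im,d=robot.read_camera(n);np.savez(f"pics/{n}2.npz",p=im,d=d);W=world(n,d)
    tiles.append(cv2.resize(im[y:y+h,x:x+w,::-1],(390,390)))
    L=(W-p)@Rm;q=L[(abs(L[...,0])<.02)&(abs(L[...,1])<.02)&(L[...,2]>.03)&(L[...,2]<.106)]
    print(n,len(q),"x",np.percentile(q[:,0],[5,50,95])*1000,"y",np.percentile(q[:,1],[5,50,95])*1000,np.percentile(q[:,2],99))
    # rim again, at slab around the mouth plane
    D=W-M;a,b,c=D@mx,D@ey,D@mz
    r=(abs(a)<.04)&(abs(b)<.04)&(abs(c)<.005);print("rim mx",np.percentile(a[r],[1,99])*1000,"ey",np.percentile(b[r],[1,99])*1000,r.sum())
cv2.imwrite("pics/c2.png",np.hstack(tiles))
```

```text
cheek pts 846 yaw 6.190141505501379 0.00050307070866364
8.25 [ 0.515 -0.034  0.293] [-0.808  0.139  0.417  1.934  0.499  1.287  1.095] [ 0.217  0.772 -0.258]
shift units [-0.003 -0.004  0.037] turn units [ 0.007 -0.003 -0.004] dist 0.0011258395451884452
scene 185 x [-7.182 -0.083  8.442] y [ 3.428  8.581 11.897] 0.10302602560658199
rim mx [-25.809  23.594] ey [-23.445  22.031] 149
side 400 x [-9.568 -6.61   2.091] y [-7.317 -3.522  6.007] 0.10365827127932144
rim mx [-22.518  23.722] ey [-22.841  24.28 ] 297
```

View pics/c2.png

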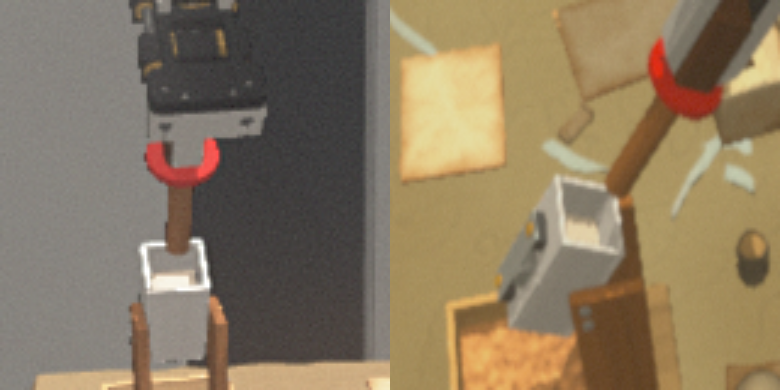

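The stick is in line with the bore in both views: its tip is over the mouth in the scene crop at (178,250) and in the side crop at (615,190). Going in.

{"op": "move_arm", "data": {"steps": "0 0 0.3 0 0 0;0 0 0.4 0 0 0;0 0 0.4 0 0 0;0 0 0.3 0 0 0;0 0 0.1 0 0 0;0 0 0.1 0 0 0;0 0 0.15 0 0 0"}}

```text
t: 9.05
eef_pos: [0.5184, -0.0608, 0.2487]
orientation: [-0.162, 2.987, -0.855]
contact_force: [-2.5, 6.1, 9.0]
grip_width: 0.274
gripper_force: 30.0
```

{"op": "move_arm", "data": {"steps": "0 0 0.15 0 0 0;0 0 0.2 0 0 0;0 0 0.2 0 0 0;0 0 0.2 0 0 0;0 0 0.2 0 0 0"}}

```text
t: 9.55
eef_pos: [0.5209, -0.0753, 0.2251]
orientation: [-0.163, 2.985, -0.854]
contact_force: [-0.7, 5.6, 10.1]
grip_width: 0.277
gripper_force: 30.0
```

Run:
```python
from plan import *
p,Rm,o=now();print(o["t"],p,o["contact_force"],"axial",o["contact_force"]@mz,o["grip_width"])
D=p-M;print("TCP mould coords",D@mx,D@ey,D@mz,"tip",D@mz-.108)
```

```text
cheek pts 846 yaw 6.190141505501379 0.00050307070866364
9.55 [ 0.521 -0.075  0.225] [-0.675  5.639 10.063] axial 11.543412747234262 0.27723698256156737
TCP mould coords -0.0035462959597305542 0.001295285911354585 0.05422859783622555 tip -0.05377140216377445
```

{"op": "move_arm", "data": {"steps": "0 0 0.2 0 0 0;0 0 0.2 0 0 0;0 0 0.2 0 0 0;0 0 0.2 0 0 0;0 0 0.2 0 0 0;0 0 0.15 0 0 0;0 0 0 0 0 0"}}

```text
t: 10.25
eef_pos: [0.5214, -0.0946, 0.1947]
orientation: [-0.161, 2.988, -0.857]
contact_force: [-0.2, 1.1, -1.0]
grip_width: 0.277
gripper_force: 30.0
```

Run:
```python
from plan import *
p,Rm,o=now();print(o["t"],p,o["contact_force"],"axial",o["contact_force"]@mz,o["grip_width"])
D=p-M;print("TCP mould coords",D@mx,D@ey,D@mz,"tip",D@mz-.108)
tiles=[]
for n,(x,y,w,h) in (("scene",(240,150,130,130)),("side",(150,220,160,130))):
    im,d=robot.read_camera(n);tiles.append(cv2.resize(im[y:y+h,x:x+w,::-1],(390,390)))
cv2.imwrite("pics/c3.png",np.hstack(tiles))
```

```text
cheek pts 846 yaw 6.190141505501379 0.00050307070866364
10.25 [ 0.521 -0.095  0.195] [-0.225  1.09  -0.983] axial -0.24644157496442373 0.27695639337391076
TCP mould coords -0.0033215907239979845 -0.00027876464161379554 0.018256960978281722 tip -0.08974303902171828
```

View pics/c3.png

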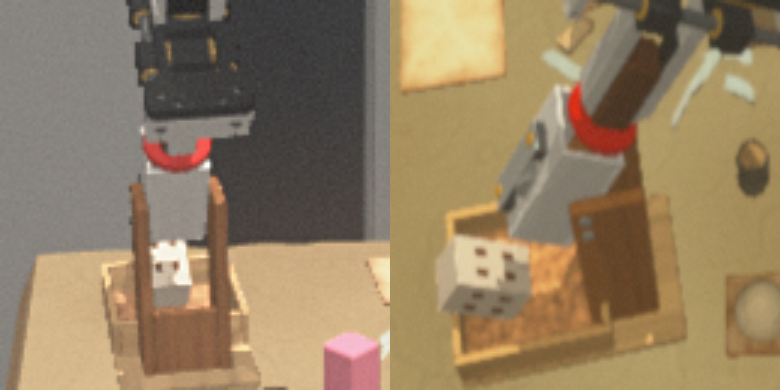

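The casting is out and in the tray (side crop, about (485,275)). Now I'll seat the collar gently.

{"op": "move_arm", "data": {"steps": "0 0 0.05 0 0 0;0 0 0.05 0 0 0;0 0 0.04 0 0 0;0 0 0.03 0 0 0;0 0 0 0 0 0"}}

```text
t: 10.85
eef_pos: [0.5219, -0.0969, 0.1908]
orientation: [-0.162, 2.988, -0.856]
contact_force: [0.0, 0.2, -1.5]
grip_width: 0.27
gripper_force: 30.0
```

Run:
```python
from plan import *
p,Rm,o=now();D=p-M;print(o["t"],"axial",o["contact_force"]@mz,o["contact_force"],"TCP mould",D@mx,D@ey,D@mz)
```

```text
cheek pts 846 yaw 6.190141505501379 0.00050307070866364
10.85 axial -1.1899363267415999 [ 0.014  0.199 -1.526] TCP mould -0.003447867094574701 3.2309280657588377e-06 0.013692906398400099
```

{"op": "move_arm", "data": {"steps": "0 0 0.03 0 0 0;0 0 0.03 0 0 0;0 0 0.03 0 0 0;0 0 0 0 0 0"}}

```text
t: 11.25
eef_pos: [0.5226, -0.0974, 0.1898]
orientation: [-0.162, 2.987, -0.855]
contact_force: [-12.3, 12.4, 29.3]
grip_width: 0.276
gripper_force: 30.0
```

{"op": "move_arm", "data": {"steps": "0 0 -0.03 0 0 0;0 0 0 0 0 0"}}

```text
t: 11.45
eef_pos: [0.5225, -0.0973, 0.1899]
orientation: [-0.162, 2.987, -0.855]
contact_force: [-4.5, 5.1, 11.9]
grip_width: 0.277
gripper_force: 30.0
```

{"op": "move_arm", "data": {"steps": "0 0 0 0 0 0;0 0 0 0 0 0;0 0 0 0 0 0;0 0 0 0 0 0;0 0 0 0 0 0", "gripper": 0.2}}

```text
t: 11.95
eef_pos: [0.522, -0.0979, 0.1893]
orientation: [-0.162, 2.988, -0.856]
contact_force: [-0.5, -0.7, -1.7]
grip_width: 0.592
gripper_force: 0.0
```

Run:
```python
from plan import *
p,Rm,o=now();D=p-M;print(o["t"],o["contact_force"],o["grip_width"],"TCP mould",D@mx,D@ey,D@mz)
im,d=robot.read_camera("side");W=world("side",d);h=cv2.cvtColor(im,cv2.COLOR_RGB2HSV)
E=W-M;a,b,c=E@mx,E@ey,E@mz
k=((h[...,0]<6)|(h[...,0]>174))&(h[...,1]>180)&(h[...,2]>90)&(abs(a)<.05)&(abs(b)<.05)&(abs(c)<.05)
print("collar",k.sum(),[np.percentile(v[k],[2,50,98])*1000 for v in(a,b,c)])
```

```text
cheek pts 846 yaw 6.190141505501379 0.00050307070866364
11.95 [-0.481 -0.71  -1.705] 0.5918279008041123 TCP mould -0.0033940700041356275 2.2622663633183703e-05 0.011900927826216589
collar 269 [array([-27.728,   2.473,  15.252]), array([-18.774,  11.853,  23.817]), array([ 3.123,  8.11 , 12.115])]
```

The collar's top is 8 mm above the mouth, so it is seated. I'll back straight out along the bore.

{"op": "move_arm", "data": {"steps": "0 0 -0.2 0 0 0;0 0 -0.4 0 0 0;0 0 -0.5 0 0 0;0 0 -0.6 0 0 0;0 0 -0.8 0 0 0;0 0 -0.8 0 0 0;0 0 -0.8 0 0 0;0 0 -0.5 0 0 0;0 0 0 0 0 0;0 0 0 0 0 0;0 0 0 0 0 0"}}

```text
t: 13.1
eef_pos: [0.5138, -0.0256, 0.3059]
orientation: [-0.161, 2.988, -0.857]
contact_force: [-0.1, -0.0, 0.2]
grip_width: 0.601
gripper_force: 0.0
```

Run:
```python
from plan import *
p,Rm,o=now();print(o["t"],o["contact_force"],p)
tiles=[]
for n,(x,y,w,h) in (("scene",(235,150,130,130)),("side",(150,220,180,130))):
    im,d=robot.read_camera(n);tiles.append(cv2.resize(im[y:y+h,x:x+w,::-1],(390,390)))
    W=world(n,d);h=cv2.cvtColor(im,cv2.COLOR_RGB2HSV)
    E=W-M;a,b,c=E@mx,E@ey,E@mz
    k=((h[...,0]<6)|(h[...,0]>174))&(h[...,1]>160)&(h[...,2]>80)&(abs(a)<.05)&(abs(b)<.05)&(abs(c)<.05)
    print(n,"collar",k.sum(),[np.percentile(v[k],[2,50,98])*1000 for v in(a,b,c)])
    hd=(h[...,2]<110)&(h[...,1]>60)&(abs(a)<.04)&(abs(b)<.04)&(c>.02)&(c<.08)
    print("handle",[np.percentile(v[hd],[2,50,98])*1000 for v in(a,b,c)])
cv2.imwrite("pics/c4.png",np.hstack(tiles))
```

```text
cheek pts 846 yaw 6.190141505501379 0.00050307070866364
13.1 [-0.067 -0.025  0.217] [ 0.514 -0.026  0.306]
scene collar 162 [array([-34.267, -21.043,   5.053]), array([-24.075,   0.774,  21.483]), array([ 3.99 ,  8.04 , 12.011])]
handle [array([-25.98 , -22.842,  -3.211]), array([-12.745,   1.458,  12.188]), array([21.72 , 44.618, 62.968])]
side collar 284 [array([-27.563,   2.793,  14.699]), array([-19.155,  11.411,  24.14 ]), array([ 2.561,  7.843, 10.569])]
handle [array([-18.074,  -1.101,   4.063]), array([-9.378, 11.391, 14.342]), array([20.812, 43.87 , 64.013])]
```

View pics/c4.png

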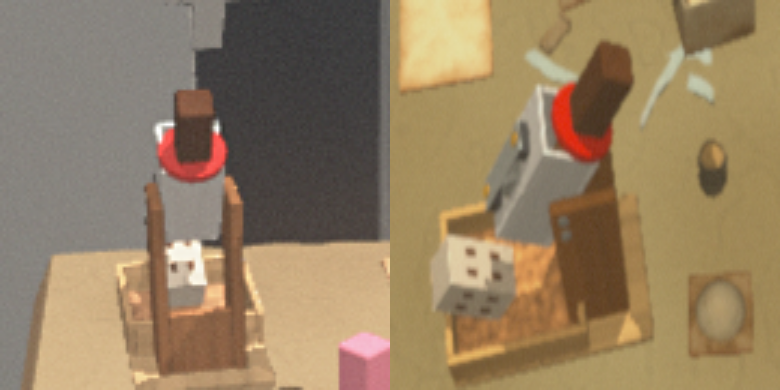

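The collar lies flat on the upper mouth and the stick stays put. The casting is in the tray, against its far end. I'll check where it rests, then hand in.

Run:
```python
from plan import *
im,d=robot.read_camera("side");W=world("side",d);h=cv2.cvtColor(im,cv2.COLOR_RGB2HSV)
O=M-.09*mz;O[2]=0;E=W-O;a,b,c=E@ex,E@ey,W[...,2]
k=(abs(a-.04)<.1)&(abs(b)<.05)&(c>.018)&(c<.095)&(h[...,1]<75);k[:, :]&=True
n,l,s,ce=cv2.connectedComponentsWithStats(k.astype(np.uint8));i=1+np.argmax(s[1:,4]);k=l==i
print("casting",s[i],[np.percentile(v[k],[2,50,98])*1000 for v in(a,b,c)])
t=(abs(c-.038)<.003)&(abs(a-.04)<.13)&(abs(b)<.07)&(h[...,1]>75);print("tray rim",[np.percentile(v[t],[2,98])*1000 for v in(a,b)])
```

```text
cheek pts 846 yaw 6.190141505501379 0.00050307070866364
casting [169 299  38  27 618] [array([18.302, 50.849, 78.837]), array([-12.603,   8.727,  20.664]), array([33.503, 59.167, 75.152])]
tray rim [array([-70.547,  73.364]), array([-51.768,  53.766])]
```

```bash
python3 -c "
from cell import robot
print(robot.hand_in())"
```

```text
the job is handed in; nothing more can be done
None
```

The job is handed in (no verdict came back): the casting is out of the mould and lies in the tray, leaning on its end wall with its top about 5 mm past the rim, and the stick sits in the mould with its red collar down on the upper mouth; this took about 13 s of the 38 s, and the gripper did not touch the casting or the other models.

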